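# Switch on the power unit, arm and energise the demonstration coil

### The arm

A 6-joint arm with a two-finger parallel gripper is mounted at the origin on the work surface. World frame = base frame: x ahead of the robot, y to its left, z up, the work surface at z = 0. Lengths are in mm, angles in rad, forces in N, time in s.
With the tool pointing down it reaches from about 400 to 825 mm from the base axis. Payload 7 kg.
Tool frame: the origin (TCP) lies midway between the tips of the shut fingers; the grasp point (between the pads) lies ctrl.pinch_z behind it (ctrl.pinch_z is the distance from the TCP to the grasp point, in mm); z points along the fingers, y is the line along which they close (so a half turn about z gives the same grasp; the last joint's range is limited). The gripper opens to 85 mm and grips with 20 to 120 N. Pads are 22 mm wide; open, the fingers measure 114 mm over their backs; the gripper's body (76 mm by 85 mm) begins 54 mm behind the grasp point. The pads swing forward as they close: fully open they stand 13 mm farther back than shut.
Start: joints at [-0.919, 0.359, 0.012, 0, -1.224, -0.288], TCP at [240.156, -630.809, 231.302] pointing down, gripper open.
Joint ranges: [-3.07, 3.07], [-1.43, 2.12], [-1.02, 1.25], [-3.03, 1.67], [-3.05, -0], [-3.03, 3.03]. Speed limits (rad/s): [2.39, 2.39, 3.01, 3.14, 3.14, 3.14].

### API

Orientations are given as a unit quaternion [w, x, y, z].
In Python, from bench import ctrl gives the robot as it stands.
- The arm moves only by the tool servo_tool, never from a script. Its argument "commands" is a list of rows, each an object with "linear": the shift along the tool's x, y, z in m, a list of three; "turn": the turn, a rotation vector about the tool's x, y, z in degrees, a list of three; "jaw": the opening, from 0 (shut) to 1 (fully open). In form: [{"linear": [x, y, z], "turn": [rx, ry, rz], "jaw": jaw}, ...]. A call has 1 to 20 rows; each row is the pose to reach, as a shift and turn from the pose commanded when the call began, along the tool's axes at that moment; what a row does not reach only later rows make up. A row lasts 1/8 s, in which the tool goes at most 62.5 mm and 10.7 degrees, less where a joint would pass 70% of its speed; a pose out of reach is approached as far as the arm can. A call with a gripper value outside its range is refused whole. The fingers move at their own pace and stop on an object; "newtons" is the grip in N (left out, the last holds). Time passes only in rows, so rows that repeat a pose let the fingers close. It gives the time, the measured TCP pose, the force, the opening and the grip force at its end, in the units of the state.
- ctrl.read_state(): the state, without advancing time (a new reading comes with each control period).
- ctrl.snapshot(name): name is "scene" or "top"; returns the picture (480x640x3 uint8, red, green, blue); there is no depth.
- ctrl.calibration(name): a dict with "fx", "fy", "cx", "cy" (pixels), "distortion" ([k1, k2, p1, p2, k3] as OpenCV has them; the pictures are not rectified), "R" (3x3) and "t" (3): a world point X has camera coordinates R X + t. Camera axes: x right, y down, z forward; pixel columns grow to the right and rows downward; lengths in mm; the calibration is good to about 2 mm. A picture is of the moment at which its call begins. calibration takes no time and is no camera call.
- ctrl.close_job(): hands the job in; it is judged then, once.
Trained networks look in the newest picture that a camera, given by its name, has taken for a name from the list of things; names that differ only in an ending like _2 or _b are one class to them, and where a whole thing is asked for, a point or a joint stands for the part that bears it (a point fixed in the world has none). Each returns a list of dicts, best first, with "conf" (0 to 1); they miss things now and then, are a little off and sometimes report something else, mostly with a low value. They report only what shows in the picture. A call takes as long as a camera call. They do not tell look-alikes from the thing itself.
- ctrl.look_for(camera, target): "centre" ([column, row] in pixels, amid what is visible of it).
- ctrl.spot_point(camera, target): "centre" ([column, row] in pixels: a listed point, or the origin of a listed thing).
The state is a dict: "time_s": time; "q": joint angles; "qvel": joint speeds; "tau": joint torques, N m; "eef_pos": TCP position; "ee_rot": TCP orientation; "force": force on the tool from outside, world axes, zero at the start; "moment": the same for the moment, N m; "opening": finger opening in mm; "grip_force": force on a finger pad.
Only numpy, scipy, OpenCV 4.12 (cv2) and the standard library are available. Lean on these libraries where they do the work, as an engineer would, in place of code of your own. Each camera call takes 0.05 s, during which the arm holds its last target. There are 200 camera calls.

### The job

Energise the coil for the magnetism lesson: press the orange-dotted end of the power unit's rocker fully down to switch it on, then push the yellow button fully down so that it stays in, then press the green button fully down and finish with a fingertip still holding it down. Keep to that order, do not press the red button, and do not pick up or push along the button boxes or disturb the magnet, compass or coil.

Things in the scene. Friction and masses are not known exactly. Their poses are not given: they have to be found in the camera images.
- power_unit: grey bench power unit, 150 (x) x 160 (y) x 78 mm high, fixed to the bench; black surround and large pale rocker in the middle of its lid. Origin: centre of the underside, z up; its yaw varies by up to 0.4 rad. The red and blue sockets and dark display are on its -x side
- rocker_dot (a point): orange dot (16 mm) on the raised end of the rocker's surface: the place to press. The rocker, 68 mm long along the unit's x and 34 mm wide, is a shallow V of two flat halves hinged in the middle, over the unit's origin, 86 mm above the bench. The dot is 25 mm from the hinge towards the unit's +x, 92 mm above the bench when off, 86 mm when on. The point's own axes do not matter
- rocker (a joint): rocker angle: 0 off (dotted half slopes up, plain half level), 0.24 rad fully on (dotted half level, against its stop). Friction holds it where it is left; about 2.5 N on the dot moves it. It starts within 0.02 of off
- yellow_box: white metal button box, 90 x 90 mm, lid 36 mm above the bench, about 0.7 kg, loose on rubber; a black collar (52 mm across, 8 mm high) in mid-lid surrounds a yellow button; the yellow button is a latching one. Origin: centre of the underside, z up; yaw within 0.4 rad; two brass sockets on its +x side. Stands in any of four places, shared by lot with the other boxes and the power unit
- yellow_button_top (a point): centre of the top face of the yellow button (38 mm across), on the box's centre line; 56 mm above the bench when up, 49 mm when fully down (5 mm above the collar); moves with the button, z up
- yellow_button (a joint): how far the yellow button is in: 0 up, 0.007 m fully down. Stays where it is pushed (about 3 N of friction, no spring)
- green_box: white metal button box, 90 x 90 mm, lid 36 mm above the bench, about 0.7 kg, loose on rubber; a black collar (52 mm across, 8 mm high) in mid-lid surrounds a green button; the green button is sprung. Origin: centre of the underside, z up; yaw within 0.4 rad; two brass sockets on its +x side. Stands in any of four places, shared by lot with the other boxes and the power unit
- green_button_top (a point): centre of the top face of the green button (38 mm across), on the box's centre line; 56 mm above the bench when up, 49 mm when fully down (5 mm above the collar); moves with the button, z up
- green_button (a joint): how far the green button is in: 0 up, 0.007 m fully down. Spring: 1.5 N to start, 5 N fully down; rises again when let go
- red_box: white metal button box, 90 x 90 mm, lid 36 mm above the bench, about 0.7 kg, loose on rubber; a black collar (52 mm across, 8 mm high) in mid-lid surrounds a red button; the red button is sprung and must not be pressed. Origin: centre of the underside, z up; yaw within 0.4 rad; two brass sockets on its +x side. Stands in any of four places, shared by lot with the other boxes and the power unit
- red_button_top (a point): centre of the top face of the red button (38 mm across), on the box's centre line; 56 mm above the bench when up, 49 mm when fully down (5 mm above the collar); moves with the button, z up
- red_button (a joint): how far the red button is in: 0 up, 0.007 m fully down. Sprung like the green one
- bar_magnet: loose bar magnet, 20 x 100 x 12 mm high, half red (+y), half blue; origin: centre of the underside. Bystander beyond the boxes
- compass: loose round brass compass, 50 mm across, 13 mm high; origin: centre of the underside. Bystander
- coil: loose copper coil with black end plates and a steel core on a wooden foot 90 x 70 mm, 100 mm high, 0.9 kg; origin: centre of the underside. Bystander
There are look-alikes about, which are no part of the job. Leave any pink look-alike of the red_box alone. Leave any blue look-alike of the yellow_box alone.

How it is judged:
By the outcome, as a careful person would: the job done as asked, in the order asked, and still so for the second after the job is handed in, while the arm keeps its last pose, push and grip.
It also fails if it takes over 64 s, if anything falls off the work surface, if the arm or the gripper's body presses on something with over 40 N, if the wrist force passes 120 N, or if a joint passes its speed limit or range.

## Working session

There is one attempt and no reset: what is moved stays moved. The work goes in short steps, Python scripts to look and compute and a tool call to move; the robot and the scene stay as the last step left them, time stands still between calls to the robot, and variables do not carry over. Pictures are saved under pics/ and viewed, at most 10 in all, crops included, and the job is handed in when it is done.

Besides the shell and the picture viewer there is one more tool, called after "Call:" as a command line: name --argument value ..., lists and objects as JSON in quotes. servo_tool: Moves the arm, as the interface text tells. Its arguments: {"type":"object","properties":{"commands":{"type":"array"},"newtons":{"type":"number"}},"required":["commands"]}

```bash
mkdir -p pics; cat > h.py <<'E'
import numpy as np,cv2
from bench import ctrl
def cal(n):
    c=ctrl.calibration(n); K=np.array([[c['fx'],0,c['cx']],[0,c['fy'],c['cy']],[0,0,1.]])
    return K,np.array(c['distortion'],float),np.array(c['R'],float),np.array(c['t'],float).ravel()
def ray(n,px):
    K,d,R,t=cal(n); u=cv2.undistortPoints(np.array([[px]],float),K,d)[0,0]
    return -R.T@t, R.T@np.array([u[0],u[1],1.])
def atz(n,px,z):
    o,r=ray(n,px); return o+r*(z-o[2])/r[2]
def tri(p1,p2):
    (a,u),(b,v)=ray('scene',p1),ray('top',p2)
    u=u/np.linalg.norm(u);v=v/np.linalg.norm(v)
    s=np.linalg.lstsq(np.c_[u,-v],b-a,rcond=None)[0]
    p,q=a+s[0]*u,b+s[1]*v
    return (p+q)/2,np.linalg.norm(p-q)
def proj(n,X):
    K,d,R,t=cal(n); return cv2.projectPoints(np.array([X],float),cv2.Rodrigues(R)[0],t,K,d)[0].ravel()
E
python3 - <<'E'
from h import *
for n in('scene','top'):
    cv2.imwrite(f'pics/{n}0.png',ctrl.snapshot(n)[:,:,::-1])
    print(n,-cal(n)[2].T@cal(n)[3])
    for t in('rocker_dot','yellow_button_top','green_button_top','red_button_top','power_unit'):
        for r in ctrl.spot_point(n,t)[:4]: print(t,np.round(r['centre'],1),round(r['conf'],2),np.round(atz(n,r['centre'],{'rocker_dot':92,'power_unit':0}.get(t,56))))
print({k:np.round(v,3) for k,v in ctrl.read_state().items()})
E
```

```text
scene [1023.52741736 -649.01986011 1274.88823157]
rocker_dot [265.3 255.1] 0.84 [ 489. -122.   92.]
yellow_button_top [298.  189.4] 0.49 [408. 130.  56.]
yellow_button_top [403.5 232.2] 0.39 [741. 181.  56.]
green_button_top [369.4 158.1] 0.7 [513. 360.  56.]
green_button_top [265.8 256.8] 0.42 [ 477. -110.   56.]
red_button_top [207.2 319.3] 0.52 [ 473. -343.   56.]
red_button_top [152.5 354.1] 0.44 [ 426. -494.   56.]
power_unit [261.6 268.3] 0.61 [ 466. -122.    0.]
top [ 479.09216321  -47.39415308 1073.96785779]
rocker_dot [348.4 278.9] 0.66 [ 489. -128.   92.]
rocker_dot [345.6 292. ] 0.16 [ 462. -123.   92.]
yellow_button_top [229.  241.5] 0.77 [562. 125.  56.]
yellow_button_top [223.4 320.1] 0.5 [397. 130.  56.]
green_button_top [118.6 264. ] 0.54 [509. 354.  56.]
red_button_top [442.8 291.9] 0.78 [ 467. -332.   56.]
red_button_top [514.1 311.7] 0.6 [ 428. -485.   56.]
power_unit [343.9 288.3] 0.85 [ 469. -126.    0.]
{'time_s': np.float64(0.6), 'q': array([-0.919,  0.359,  0.012, -0.   , -1.224, -0.288]), 'qvel': array([-0.,  0.,  0., -0.,  0.,  0.]), 'tau': array([ 2.0000e-03, -5.8259e+01,  2.9354e+01,  6.9390e+00, -1.0000e-03,
       -0.0000e+00]), 'eef_pos': array([ 240.187, -630.776,  231.299]), 'ee_rot': array([ 0.   , -0.181,  0.983,  0.   ]), 'force': array([ 0.187, -0.149,  0.308]), 'moment': array([-0.077,  0.045, -0.034]), 'grip_force': np.float64(0.0), 'opening': np.float64(85.159)}
```

View pics/scene0.png

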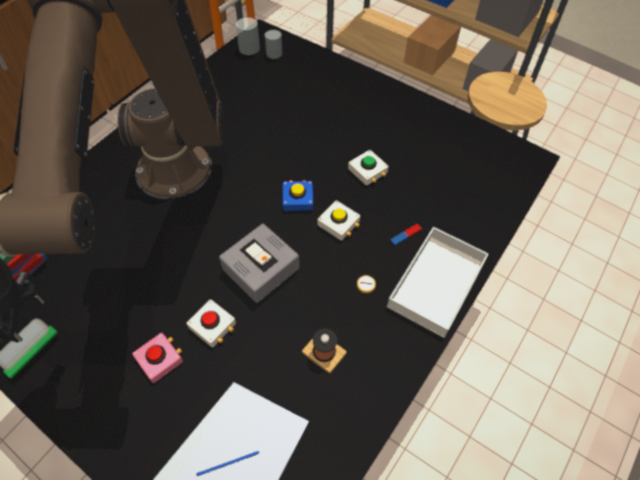

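View pics/top0.png

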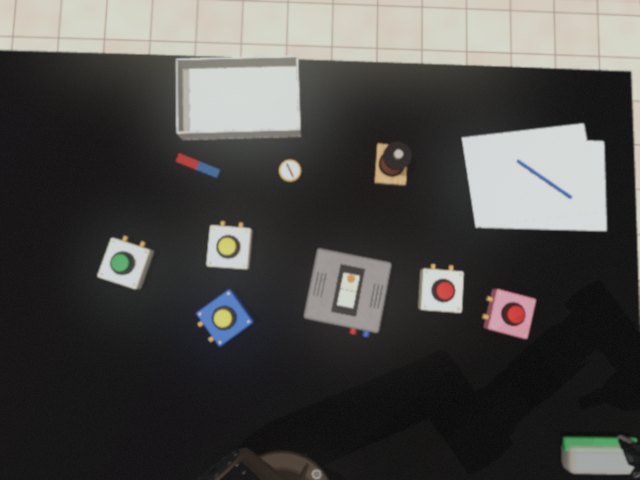

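The scene view shows the orange dot near (265,258), the white yellow-button box at (339,215) and the green box at (369,162). The blue look-alike is at (298,190). In the top view they are at (351,279), (228,246), (122,263) and (223,318). I'll refine these by colour.

```bash
python3 - <<'E'
from h import *
S={'dot':((264,258),(351,279),(5,18),92),'yel':((339,215),(228,246),(22,35),56),'grn':((369,162),(122,263),(45,90),56),'red':((210,319),(445,291),None,56)}
for k,(a,b,h,z) in S.items():
    o=[]
    for n,p in(('scene',a),('top',b)):
        if h is None: o.append(np.array(p,float));continue
        hsv=cv2.cvtColor(cv2.imread(f'pics/{n}0.png'),cv2.COLOR_BGR2HSV)
        m=cv2.inRange(hsv,(h[0],110,50),(h[1],255,255))
        w=np.zeros_like(m);cv2.circle(w,p,16 if k!='dot' else 11,255,-1)
        M=cv2.moments(m&w,True);c=np.array([M['m10'],M['m01']])/M['m00'];o.append(c)
        print(k,n,c.round(1),M['m00'],atz(n,c,z).round(1))
    P,e=tri(*o);print(k,'tri',P.round(1),round(e,1))
R=cv2.Rodrigues
from scipy.spatial.transform import Rotation as Ro
q=ctrl.read_state()['ee_rot'];print(Ro.from_quat(np.r_[q[1:],q[0]]).as_matrix().round(4).tolist())
a=cv2.imread('pics/top0.png')[235:345,285:405];b=cv2.imread('pics/scene0.png')[210:310,210:310]
c=np.hstack([cv2.resize(a,(400,366),interpolation=2),cv2.resize(b,(366,366),interpolation=2)]);cv2.imwrite('pics/c1.png',c)
E
```

```text
dot scene [264.  257.7] 18.0 [ 491.1 -130.4   92. ]
dot top [350.4 278.3] 29.0 [ 490.3 -131.9   92. ]
dot tri [ 490.9 -131.3   92.9] 1.5
yel scene [338.6 214.2] 131.0 [556.9 125.4  56. ]
yel top [227.  245.8] 264.0 [552.9 128.4  56. ]
yel tri [553.8 130.   48.4] 0.7
grn scene [368.4 161.2] 98.0 [517.1 347.5  56. ]
grn top [120.1 262.3] 230.0 [512.3 351.4  56. ]
grn tri [512.8 355.5  46. ] 0.4
red tri [ 470.8 -337.7   46. ] 5.9
[[-0.9345, -0.3559, 0.0], [-0.3559, 0.9345, 0.0], [-0.0, 0.0, -1.0]]
```

View pics/c1.png

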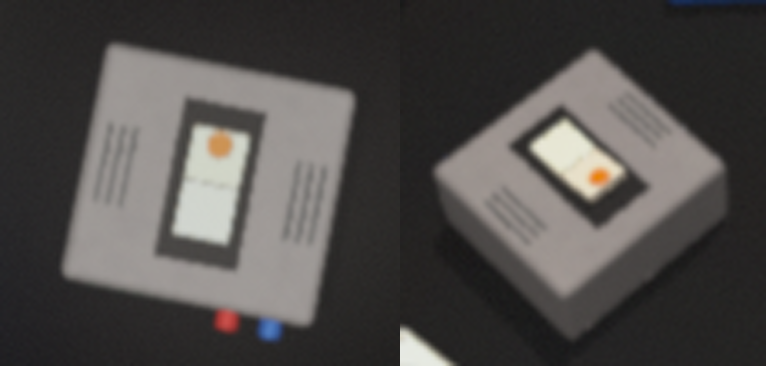

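The crop confirms the dot on the far (+x) end, with the unit's yaw at about -0.2. I'll move above the dot with the jaw shut and the pad width along the rocker.

Call:
servo_tool --commands '[{"linear":[-0.05,0.045,0],"turn":[0,0,8],"jaw":0},{"linear":[-0.09,0.083,0.01],"turn":[0,0,16],"jaw":0},{"linear":[-0.13,0.12,0.02],"turn":[0,0,24],"jaw":0},{"linear":[-0.17,0.157,0.03],"turn":[0,0,32],"jaw":0},{"linear":[-0.21,0.194,0.04],"turn":[0,0,32],"jaw":0},{"linear":[-0.25,0.23,0.05],"turn":[0,0,32],"jaw":0},{"linear":[-0.29,0.267,0.06],"turn":[0,0,32],"jaw":0},{"linear":[-0.33,0.304,0.07],"turn":[0,0,32],"jaw":0},{"linear":[-0.37,0.34,0.08],"turn":[0,0,32],"jaw":0},{"linear":[-0.412,0.378,0.09],"turn":[0,0,32],"jaw":0},{"linear":[-0.412,0.378,0.101],"turn":[0,0,32],"jaw":0},{"linear":[-0.412,0.378,0.101],"turn":[0,0,32],"jaw":0},{"linear":[-0.412,0.378,0.101],"turn":[0,0,32],"jaw":0}]'

```text
time_s: 2.22
eef_pos: [490.4, -131.8, 130.6]
ee_rot: [0.0, 0.098, 0.995, -0.0]
force: [-0.5, 0.3, 0.5]
opening: 0.2
grip_force: 0.0
```

```bash
python3 - <<'E'
from h import *
s=ctrl.snapshot('scene')[:,:,::-1];t=ctrl.snapshot('top')[:,:,::-1]
c=np.hstack([cv2.resize(s[200:310,205:325],(400,366),interpolation=2),cv2.resize(t[230:340,285:405],(400,366),interpolation=2)])
cv2.imwrite('pics/c2.png',c);print(proj('scene',[490.4,-131.8,130.6]),proj('top',[490.4,-131.8,130.6]))
E
```

```text
[262.28076133 250.01068699] [352.06755974 278.06212157]
```

View pics/c2.png

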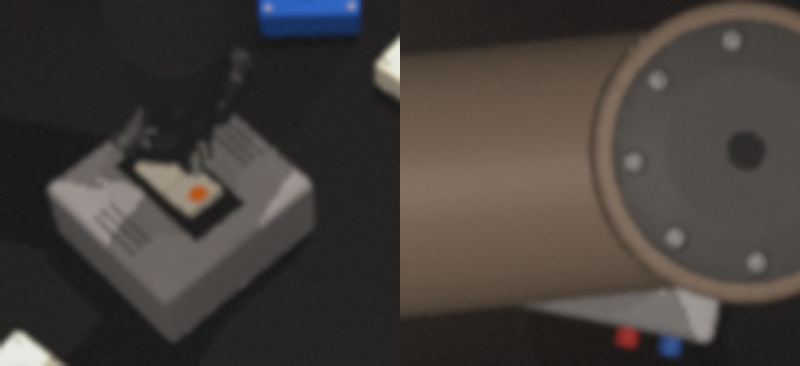

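The left crop shows the fingertip (about 200,165) directly above the dot (198,193), as expected. Next I press it.

Call:
servo_tool --commands '[{"linear":[0,0,0.02],"turn":[0,0,0],"jaw":0},{"linear":[0,0,0.034],"turn":[0,0,0],"jaw":0},{"linear":[0,0,0.038],"turn":[0,0,0],"jaw":0},{"linear":[0,0,0.041],"turn":[0,0,0],"jaw":0},{"linear":[0,0,0.043],"turn":[0,0,0],"jaw":0},{"linear":[0,0,0.045],"turn":[0,0,0],"jaw":0},{"linear":[0,0,0.045],"turn":[0,0,0],"jaw":0}]'

```text
time_s: 3.2
eef_pos: [491.0, -131.1, 86.0]
ee_rot: [0.0, 0.097, 0.995, -0.0]
force: [-2.9, -0.7, 7.3]
opening: 0.0
grip_force: 3.6
```

Call:
servo_tool --commands '[{"linear":[0,0,0.001],"turn":[0,0,0],"jaw":0},{"linear":[0,0,0.002],"turn":[0,0,0],"jaw":0},{"linear":[0,0,0.002],"turn":[0,0,0],"jaw":0}]'

```text
time_s: 3.58
eef_pos: [491.1, -131.1, 85.8]
ee_rot: [0.001, 0.097, 0.995, -0.0]
force: [-9.0, 2.5, 26.5]
opening: -0.1
grip_force: 13.3
```

Call:
servo_tool --commands '[{"linear":[0,0,-0.03],"turn":[0,0,0],"jaw":0},{"linear":[0,0.01,-0.05],"turn":[0,0,0],"jaw":0},{"linear":[-0.003,0.055,-0.05],"turn":[0,0,0],"jaw":0},{"linear":[-0.006,0.11,-0.05],"turn":[0,0,0],"jaw":0},{"linear":[-0.009,0.165,-0.05],"turn":[0,0,0],"jaw":0},{"linear":[-0.011,0.22,-0.04],"turn":[0,0,0],"jaw":0},{"linear":[-0.013,0.266,-0.02],"turn":[0,0,0],"jaw":0},{"linear":[-0.013,0.266,0.004],"turn":[0,0,0],"jaw":0},{"linear":[-0.013,0.266,0.004],"turn":[0,0,0],"jaw":0},{"linear":[-0.013,0.266,0.004],"turn":[0,0,0],"jaw":0}]'

```text
time_s: 4.82
eef_pos: [555.3, 127.4, 80.1]
ee_rot: [0.0, 0.097, 0.995, 0.0]
force: [0.6, 0.4, -0.2]
opening: -0.1
grip_force: 0.0
```

```bash
python3 - <<'E'
from h import *
s=ctrl.snapshot('scene')[:,:,::-1];t=ctrl.snapshot('top')[:,:,::-1]
c=np.hstack([cv2.resize(s[170:260,290:390],(400,360),interpolation=2),cv2.resize(s[210:300,210:310],(400,360),interpolation=2)])
cv2.imwrite('pics/c3.png',c);p=ctrl.read_state()['eef_pos'];print(p,proj('scene',p),proj('scene',[555,127,56]))
E
```

```text
[555.57585906 127.37754185  80.52720419] [338.98892999 208.34714918] [338.39604698 213.49632753]
```

View pics/c3.png

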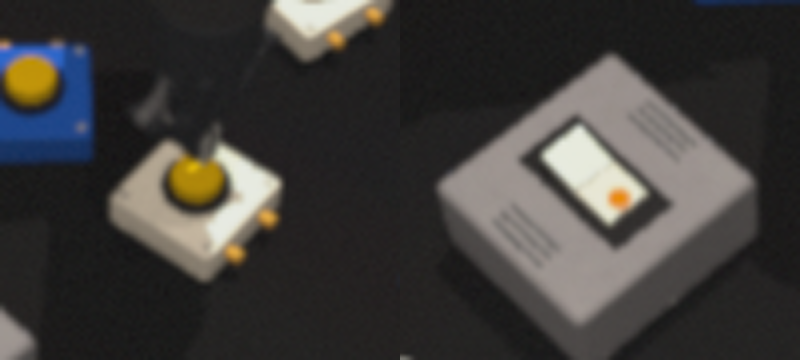

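The fingertip is centred over the yellow button (crop about 197,178), and the rocker's dotted half now looks level. Next I press yellow.

Call:
servo_tool --commands '[{"linear":[0,0,0.016],"turn":[0,0,0],"jaw":0},{"linear":[0,0,0.022],"turn":[0,0,0],"jaw":0},{"linear":[0,0,0.025],"turn":[0,0,0],"jaw":0},{"linear":[0,0,0.028],"turn":[0,0,0],"jaw":0},{"linear":[0,0,0.03],"turn":[0,0,0],"jaw":0},{"linear":[0,0,0.032],"turn":[0,0,0],"jaw":0},{"linear":[0,0,0.033],"turn":[0,0,0],"jaw":0},{"linear":[0,0,0.033],"turn":[0,0,0],"jaw":0}]'

```text
time_s: 5.92
eef_pos: [555.0, 127.4, 48.8]
ee_rot: [0.0, 0.097, 0.995, -0.0]
force: [-10.2, -2.5, 27.5]
opening: 0.1
grip_force: 13.1
```

Yellow is firmly at its stop. I'll lift straight up and go to green.

Call:
servo_tool --commands '[{"linear":[0,0,-0.02],"turn":[0,0,0],"jaw":0},{"linear":[0,0,-0.06],"turn":[0,0,0],"jaw":0},{"linear":[0.017,0.042,-0.065],"turn":[0,0,0],"jaw":0},{"linear":[0.034,0.085,-0.065],"turn":[0,0,0],"jaw":0},{"linear":[0.05,0.127,-0.065],"turn":[0,0,0],"jaw":0},{"linear":[0.066,0.17,-0.065],"turn":[0,0,0],"jaw":0},{"linear":[0.082,0.211,-0.055],"turn":[0,0,0],"jaw":0},{"linear":[0.082,0.211,-0.033],"turn":[0,0,0],"jaw":0},{"linear":[0.082,0.211,-0.033],"turn":[0,0,0],"jaw":0},{"linear":[0.082,0.211,-0.033],"turn":[0,0,0],"jaw":0}]'

```text
time_s: 7.18
eef_pos: [515.7, 350.4, 79.9]
ee_rot: [0.0, 0.097, 0.995, 0.0]
force: [0.2, 0.9, -0.1]
opening: -0.3
grip_force: 0.0
```

```bash
python3 - <<'E'
from h import *
s=ctrl.snapshot('scene')[:,:,::-1]
c=np.hstack([cv2.resize(s[120:210,320:420],(400,360),interpolation=2),cv2.resize(s[170:260,290:390],(400,360),interpolation=2)])
cv2.imwrite('pics/c4.png',c);p=ctrl.read_state()['eef_pos'];print(p,proj('scene',p),proj('scene',[p[0],p[1],56]))
E
```

```text
[515.91290668 350.38987255  80.23337995] [369.22546581 155.14858825] [368.53841281 160.51955015]
```

View pics/c4.png

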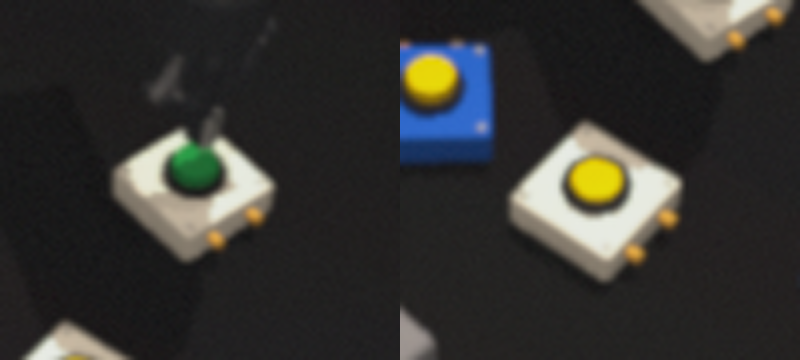

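The fingertip is above the green button (crop about 195,165), the yellow button sits low in its collar, and its box hasn't moved. Next I press green and hold it.

Call:
servo_tool --commands '[{"linear":[0,0,0.016],"turn":[0,0,0],"jaw":0},{"linear":[0,0,0.022],"turn":[0,0,0],"jaw":0},{"linear":[0,0,0.025],"turn":[0,0,0],"jaw":0},{"linear":[0,0,0.028],"turn":[0,0,0],"jaw":0},{"linear":[0,0,0.03],"turn":[0,0,0],"jaw":0},{"linear":[0,0,0.032],"turn":[0,0,0],"jaw":0},{"linear":[0,0,0.0325],"turn":[0,0,0],"jaw":0},{"linear":[0,0,0.0325],"turn":[0,0,0],"jaw":0},{"linear":[0,0,0.0325],"turn":[0,0,0],"jaw":0}]'

```text
time_s: 8.35
eef_pos: [515.3, 350.0, 48.9]
ee_rot: [0.0, 0.097, 0.995, -0.0]
force: [-6.3, -5.1, 18.7]
opening: -0.2
grip_force: 9.4
```

```bash
python3 -c "
from bench import ctrl
s=ctrl.read_state();print(s['eef_pos'],s['force']);print(ctrl.close_job())"
```

```text
[515.28815449 349.99427218  48.86003358] [-6.2778905  -5.06575119 18.65122394]
the job is handed in; nothing more can be done
None
```

The job is handed in: I pressed the rocker on, then pushed the yellow button in, then pressed the green button, which the fingertip is still holding down. Each was pushed firmly against its stop (19–28 N upward on the tool), finishing at about 8.4 s; the hand-in gave no verdict.

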